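# Set an eccentric to its high spot against a sprung gauge

### The job

Take the aluminium eccentric out of its parking block, put its shaft into the bush of the setting stand and press it gently fully home against the sprung gauge plunger. Then turn it by its hub through its low side and on to its high spot, and let go of it there, still fully home, with the plunger pushed in as far as the eccentric can push it. Handle the stand gently throughout and leave the other things on the bench alone.

Things in the scene. Friction and masses are not known exactly. Their poses are not given: they have to be found in the camera images.
- eccentric: the loose part, 0.5 to 0.75 kg: aluminium disc 76 mm across, 28 mm thick, lower edge bevelled (50 mm across at the underside, 76 mm from 18 mm up), steel shaft below, round hub above. Shaft and hub share one axis; the disc's centre lies 5 mm off it, in a direction that nothing marks. Starts upright in the block, any way round. Origin: on the shaft axis at the disc's underside; z up to the hub
- hub (a point): middle of the eccentric's hub, on its axis, 48 mm above the body's origin; the place to grip. The hub is round, 34 mm in diameter, from 28 to 68 mm above that origin
- shaft_end (a point): lower end of the eccentric's shaft, 38 mm below the disc's underside; the shaft is 16 mm in diameter, its last 6 mm tapering to 8 mm
- block: grey plastic parking block, fixed, 66 x 66 x 46 mm, with a vertical hole 23 mm wide in its middle in which the shaft stands loosely, the disc's underside resting on the block. Origin: centre of its underside on the worktop; z up.
- stand: setting stand, fixed: base plate 100 x 206 x 14 mm with a square steel bush block (56 x 56 mm, top 60 mm above the worktop) and, 117 mm from the bush axis on the stand's -y side, a round dial gauge 64 mm across, face up, its top 100 mm above the worktop. Origin: on the bush axis at the worktop; z up
- bush_mouth (a point): centre of the bush's mouth, on the bush axis in the flat top of the bush block, 60 mm above the worktop. The bore is 17 mm in diameter, vertical, 46 mm deep. The eccentric is fully home when its disc's underside lies flat on this top, its origin at this point. Axes as the stand's
- plunger (a joint): gauge plunger, in m: 0 when right out, growing as it is pushed in, away from the bush axis. Spring 0.6 N at 0, 1.5 N at 0.011. As the seated eccentric turns it swings like a cosine of the turn, let go from about 0.001 (low spot) to 0.011 (high spot), held dead centred up to 0.001 more. The disc's bevel pushes it in as the part goes down into the bush
- plunger_tip (a point): centre of the plunger's ball tip, 10 mm in diameter, 22 mm above the bush's top; the level plunger points at the bush axis, and right out the ball's end is 31 mm from that axis. It moves with the plunger
- needle (a joint): needle of the dial, geared to the plunger: value in rad, 0.4 rad for each mm that the plunger is pushed in, clockwise as seen from above; the dial has a line for each mm.
- driver_b: screwdriver, 159 mm long, lying on the worktop, a bystander; origin under its middle
- case_b: small black case, 56 x 76 x 22 mm, a bystander; origin under its middle
- terminals_b: pack of terminal blocks, 45 x 57 x 36 mm, a bystander; origin under its middle

How it is judged (in metres and radians):
On the way, in this order (a step that is already met when the one before it is completed fails the run):
1. the eccentric is seated fully home in the bush and its low side is at the plunger (plunger in less than 5 mm) (z of eccentric in the frame of bush_mouth below 0.002 m and horizontal distance between eccentric and bush_mouth below 0.0025 m and angle between the z axis of eccentric and the z axis of bush_mouth, either way round below 0.05 rad and value of joint plunger between 0.0002 and 0.005 m), for 0.1 s.
2. turned, still fully home, to its high spot (plunger in more than 10.4 mm) (z of eccentric in the frame of bush_mouth below 0.002 m and horizontal distance between eccentric and bush_mouth below 0.0025 m and angle between the z axis of eccentric and the z axis of bush_mouth, either way round below 0.05 rad and value of joint plunger above 0.0104 m), for 0.2 s.
At the end, for the whole second after the job is handed in: The eccentric is at rest fully home in the bush (its underside within 2 mm of the bush's top, its axis within 2.5 mm and 0.05 rad of the bush axis), let go, with its high spot at the plunger: plunger pushed in more than 10.4 mm (all of step 2 and linear speed of eccentric below 0.01 m/s and angular speed of eccentric below 0.1 rad/s); the robot touches nothing.
It fails at once if the stand (bush, plunger and gauge included) is loaded with more than 35 N (contact force between stand and anything else above 35 N).
It fails at once if a bystander is moved more than 20 mm (distance of any of driver_b, case_b, terminals_b from where it was at the start of the episode above 0.02 m).
It also fails if it takes over 67 s, if anything falls off the work surface, if the arm or the gripper's body presses on something with over 40 N, if the wrist force passes 120 N, or if a joint passes its speed limit or range.

### The arm

A 7-joint arm with a two-finger parallel gripper is mounted at the origin on a cart in front of the work surface, level with it; the furniture and walls round the work are solid. World frame = base frame: x ahead of the robot, y to its left, z up, the work surface at z = 0. Lengths are in m, angles in degrees, forces in N, time in s.
With the tool pointing down it reaches from about 0.425 to 0.875 m from the base axis. Payload 4.7 kg.
Tool frame: the origin (TCP) lies at the very end of the fingers, on their centre line; the grasp point (between the pads) lies 19 mm behind it; z points along the fingers, y is the direction in which the jaws open and shut (so a half turn about z gives the same grasp; the last joint's range is limited). The gripper opens to 87 mm and grips with 3 to 60 N. Pads are 19 mm wide; open, the fingers measure 117 mm over their backs; the gripper's body (75 mm by 190 mm) begins 51 mm behind the grasp point.
Start: joints at [76.61, 18.392, -4.016, 83.108, 1.295, 78.541, -3.26], TCP at [0.159, -0.63, 0.223] pointing down, gripper open.
Joint ranges: [-163.93, 163.93], [-17.29, 119.83], [-79.2, 71.16], [3.27, 140.29], [-89.18, 269.18], [5.43, 117.66], [-154.24, 154.24]. Speed limits (degrees/s): [147.25, 147.25, 180, 180, 180, 180, 180].

### API

Orientations are given as [roll, pitch, yaw] about the fixed x, y, z axes, in that order (R = Rz(yaw) Ry(pitch) Rx(roll)).
In Python, from cell import * gives the robot as it stands.
- The arm moves only by the tool drive_tool, never from a script. Its argument "moves" is text: rows parted by semicolons, each of 5 numbers parted by spaces: the shift along the tool's x, y, z in m, then the turn about the tool's z in degrees, then the gripper's target within -1 to 1 (fully open at 1, half-way at 0, shut at -1). In form: x y z yaw fingers; .... A call has exactly 8 rows; each row is the pose to reach, as a shift and turn from the pose commanded when the call began, along the tool's axes at that moment; what a row does not reach only later rows make up. A row lasts 1/10 s, in which the tool goes at most 50 mm and 8.59 degrees, less where a joint would pass 70% of its speed; a pose out of reach is approached as far as the arm can. A call with a gripper value outside its range is refused whole. The fingers move at their own pace and stop on an object; "grip_force" is the grip in N (left out, the last holds). Time passes only in rows, so rows that repeat a pose let the fingers close, or fill a call up. It gives the time, the measured TCP pose, the force and the opening at its end, in the units of the state.
- get_obs(): the state, without advancing time (a new reading comes with each control period).
- read_camera(name): name is "side" or "top" or "wrist"; returns (picture, depth): 384x512x3 uint8, red, green, blue; 384x512 float32, m along the optical axis (not along the pixel's ray), 0 where there is no reading.
- calibration(name): a dict with "intrinsics" (3x3 intrinsics, pixels), "cam_to_world" (4x4, takes a point from camera to world coordinates); the wrist camera has in their place "T_tool_cam" (4x4, takes a point from camera to tool coordinates, whose origin is the TCP and whose axes are the flange's). Camera axes: x right, y up, looking along -z (the intrinsics and any distortion apply to the point x, -y, -z); pixel columns grow to the right and rows downward; lengths in m; the calibration is good to about 2 mm. A picture is of the moment at which its call begins: read the wrist's pose just before it. calibration takes no time and is no camera call.
- sign_off(): hands the job in, once; it reports no verdict.
Trained networks look in the newest picture that a camera, given by its name, has taken for a name from the list of things; names that differ only in an ending like _2 or _b are one class to them, and where a whole thing is asked for, a point or a joint stands for the part that bears it (a point fixed in the world has none). Each returns a list of dicts, best first, with "conf" (0 to 1); they miss things now and then, are a little off and sometimes report something else, mostly with a low value. They report only what shows in the picture. A call takes as long as a camera call.
- search_frame(camera, name): "uv" ([column, row] in pixels, amid what is visible of it).
- pinpoint(camera, name): "uv" ([column, row] in pixels: a listed point, or the origin of a listed thing).
The state is a dict: "time_s": time; "qpos": joint angles; "joint_velocities": joint speeds; "effort": joint torques, N m; "tool_pos": TCP position; "tool_rot": TCP orientation; "force": force on the tool from outside, world axes, zero at the start; "wrist_torque": the same for the moment, N m; "grip_width": finger opening in m.
Only numpy, scipy, OpenCV 4.12 (cv2) and the standard library are available. Lean on these libraries where they do the work, as an engineer would, in place of code of your own. Each camera call takes 0.05 s, during which the arm holds its last target. There are 200 camera calls.

## Working session

There is one attempt and no reset: what is moved stays moved. The work goes in short steps, Python scripts to look and compute and a tool call to move; the robot and the scene stay as the last step left them, time stands still between calls to the robot, and variables do not carry over. Pictures are saved under pics/ and viewed, about 8 in all and at most 12, crops included, and the job is handed in when it is done.

Besides the shell and the picture viewer there is one more tool, called after "Emit:" as name(argument=value, ...) on one line, values as JSON. drive_tool: Moves the arm, as the interface text tells. Its arguments: {"type":"object","properties":{"moves":{"type":"string"},"grip_force":{"type":"number"}},"required":["moves"]}

```bash
mkdir -p pics; ls; cat > h.py <<'E'
from cell import *
import numpy as np, cv2
from scipy.spatial.transform import Rotation as R
def grab(cam,save=None):
    o=get_obs(); im,d=read_camera(cam); c=calibration(cam); K=np.array(c["intrinsics"])
    if cam=="wrist":
        T=np.eye(4); T[:3,3]=o["tool_pos"]
        T[:3,:3]=R.from_euler("xyz",o["tool_rot"],degrees=True).as_matrix()
        T=T@np.array(c["T_tool_cam"])
    else: T=np.array(c["cam_to_world"])
    if save: cv2.imwrite("pics/"+save,im[:,:,::-1])
    return im,d,K,T,c
def ray(uv,K,T):
    v=np.array([(uv[0]-K[0,2])/K[0,0],-(uv[1]-K[1,2])/K[1,1],-1.]); return T[:3,3],T[:3,:3]@v
def atz(uv,K,T,z):
    o,v=ray(uv,K,T); return o+v*(z-o[2])/v[2]
def cloud(d,K,T):
    v,u=np.mgrid[:d.shape[0],:d.shape[1]]
    P=np.stack([(u-K[0,2])/K[0,0]*d,-(v-K[1,2])/K[1,1]*d,-d],-1)
    return P@T[:3,:3].T+T[:3,3]
E
python3 - <<'E'
from h import *
print(get_obs())
ims=[]
for cam in ["top","side","wrist"]:
    im,d,K,T,c=grab(cam); ims.append(im); print(cam,c)
    P=cloud(d,K,T)
    for n,z in [("eccentric",.046),("hub",.094),("bush_mouth",.06),("plunger_tip",.082),("block",0),("stand",0),("driver_b",0),("case_b",0),("terminals_b",0)]:
        if cam=="wrist" : continue
        r=pinpoint(cam,n)[:2]
        for q in r: print(cam,n,np.round(q["uv"],1),round(q["conf"],2),np.round(atz(q["uv"],K,T,z),4))
cv2.imwrite("pics/a.png",np.vstack([np.hstack(ims[:2])])[:,:,::-1]); 
cv2.imwrite("pics/a.png",cv2.resize(cv2.imread("pics/a.png"),(800,300)))
cv2.imwrite("pics/top.png",ims[0][:,:,::-1])
E
```

```text
pics
{'time_s': 0.0, 'qpos': array([76.61196449, 18.43867756, -4.01564244, 83.17496255,  1.29447575,
       78.5406335 , -3.25954183]), 'joint_velocities': array([-0.03812773,  0.00280838,  0.0291933 ,  0.12237708, -0.11341712,
        0.05693475, -0.03711799]), 'effort': array([-8.23513310e-04, -4.91282737e+01, -4.04027542e-01, -3.12526989e+01,
       -6.39628479e-02,  4.37894999e-02,  1.86627576e-04]), 'tool_pos': array([ 0.15922369, -0.62962508,  0.22146533]), 'tool_rot': array([-1.79890941e+02,  5.21438512e-03,  1.41982502e+01]), 'force': array([-1.02111045, -0.12591298, -0.02937007]), 'wrist_torque': array([ 0.01831451, -0.03375286, -0.02145625]), 'grip_width': 0.08698649123713023}
top {'intrinsics': array([[364.66871507,   0.        , 258.67455644],
       [  0.        , 364.66871507, 192.45497536],
       [  0.        ,   0.        ,   1.        ]]), 'cam_to_world': array([[ 0.00277574,  0.98813792, -0.15354393,  0.39685279],
       [-0.99999064,  0.00223312, -0.00370632,  0.03139588],
       [-0.00331947,  0.15355278,  0.98813487,  0.96594   ],
       [ 0.        ,  0.       
[... 1363 characters left out ...]

side driver_b [218.  167.8] 0.45 [0.3679 0.3308 0.    ]
side case_b [299.  186.3] 0.43 [0.6541 0.1992 0.    ]
side terminals_b [258.8 164.7] 0.6 [0.5186 0.3498 0.    ]
wrist {'intrinsics': array([[280.39575399,   0.        , 256.04740586],
       [  0.        , 280.39575399, 187.6651701 ],
       [  0.        ,   0.        ,   1.        ]]), 'T_tool_cam': array([[-2.88302224e-04,  9.59297575e-01,  2.82397024e-01,
         7.80201496e-02],
       [ 9.99999844e-01,  4.11450134e-04, -3.76777826e-04,
        -2.53885003e-04],
       [-4.77634348e-04,  2.82396871e-01, -9.59297545e-01,
        -1.62400499e-01],
       [ 0.00000000e+00,  0.00000000e+00,  0.00000000e+00,
         1.00000000e+00]])}
```

```bash
python3 - <<'E'
from h import *
im,d,K,T,c=grab("top"); P=cloud(d,K,T)
a=cv2.resize(im[110:290,110:390],None,fx=2.8,fy=2.8,interpolation=cv2.INTER_CUBIC)
cv2.imwrite("pics/b.png",a[:,:,::-1])
# hub top at z~.114
for lo,hi,box in [(.108,.120,(.40,.53,.12,.26)),(.085,.107,(.45,.68,-.35,-.05)),(.055,.065,(.45,.65,-.25,-.05))]:
    m=(d>0)&(P[...,2]>lo)&(P[...,2]<hi)&(P[...,0]>box[0])&(P[...,0]<box[1])&(P[...,1]>box[2])&(P[...,1]<box[3])
    q=P[m]; print(m.sum(), q.mean(0).round(4), q.min(0).round(4), q.max(0).round(4)); print(cv2.minAreaRect(q[:,:2].astype(np.float32)), cv2.minEnclosingCircle(q[:,:2].astype(np.float32)))
E
```

```text
164 [0.4607 0.1862 0.1141] [0.445  0.1697 0.1084] [0.4757 0.2024 0.1183]
((0.4603704512119293, 0.1859636902809143), (0.03069278970360756, 0.03244298696517944), 2.258420944213867) ((0.4610808789730072, 0.18640278279781342), 0.016905220225453377)
623 [ 0.6161 -0.2244  0.0958] [ 0.5671 -0.2614  0.085 ] [ 0.6507 -0.1602  0.103 ]
((0.6128445863723755, -0.2055264413356781), (0.06381156295537949, 0.11149026453495026), 16.779632568359375) ((0.6041216254234314, -0.20727869868278503), 0.05818154662847519)
466 [ 0.5482 -0.1366  0.0596] [ 0.5114 -0.2227  0.0551] [ 0.5941 -0.0976  0.0642]
((0.5691514611244202, -0.16315780580043793), (0.055933427065610886, 0.12449992448091507), 37.74385452270508) ((0.5696052312850952, -0.1613735556602478), 0.06608884781599045)
```

View pics/b.png

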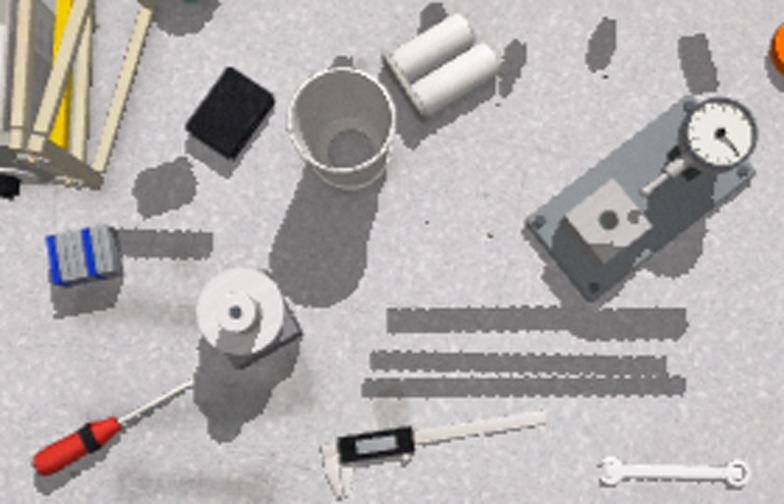

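```bash
cat >> h.py <<'E'
def rel(target,yaw=None):
    "tool-frame shift from the present pose to target, and turn about tool z to reach world yaw"
    o=get_obs(); r=R.from_euler("xyz",o["tool_rot"],degrees=True)
    s=r.inv().apply(np.array(target)-o["tool_pos"])
    print("shift",s.round(4),"turn",None if yaw is None else round((o["tool_rot"][2]-yaw+180)%360-180,2),
      "pos",o["tool_pos"].round(4),"rot",o["tool_rot"].round(2),"q7",o["qpos"][6].round(1),"F",o["force"].round(2),"w",round(o["grip_width"],4),"t",o["time_s"])
def circ(p):
    A=np.c_[2*p,np.ones(len(p))]; s=np.linalg.lstsq(A,(p**2).sum(1),rcond=None)[0]; return s[:2].round(4),np.sqrt(s[2]+s[:2]@s[:2]).round(4)
def hullc(q):
    q=q[:,:2].astype(np.float32); return circ(cv2.convexHull(q)[:,0].astype(float))
def sel(P,d,lo,hi,c,r):
    return P[(d>0)&(P[...,2]>lo)&(P[...,2]<hi)&(np.hypot(P[...,0]-c[0],P[...,1]-c[1])<r)]
E
python3 - <<'E'
from h import *
im,d,K,T,c=grab("top"); P=cloud(d,K,T)
print("hub",hullc(sel(P,d,.109,.119,(.461,.186),.03)))
print("disc",hullc(sel(P,d,.070,.079,(.461,.186),.06)))
g=sel(P,d,.094,.106,(.62,-.235),.045); print("gauge",hullc(g),g.mean(0))
b=sel(P,d,.055,.065,(.555,-.135),.04); print("bush",cv2.minAreaRect(b[:,:2].astype(np.float32)),len(b))
cup=sel(P,d,.03,.4,(.64,.09),.09); print("cup",cup.min(0),cup.max(0))
rel((.54,-.15,.25),14.2)
E
```

```text
hub (array([0.4609, 0.1862]), np.float64(0.0162))
disc (array([0.4652, 0.1895]), np.float64(0.0377))
gauge (array([ 0.6198, -0.2292]), np.float64(0.0318)) [ 0.61979733 -0.22924292  0.09717933]
bush ((0.5484164357185364, -0.1364777535200119), (0.05574502795934677, 0.0566217415034771), 37.65744400024414) 455
cup [0.57853239 0.00800917 0.03001196] [0.71800047 0.14612053 0.12821191]
shift [ 0.4867 -0.3721 -0.0275] turn 0.0 pos [ 0.1594 -0.6302  0.2226] rot [180.    0.   14.2] q7 -3.3 F [ 0.41 -0.55 -0.28] w 0.0869 t 1.15
```

Emit:
drive_tool(moves="0.04 -0.03 -0.003 0 1; 0.08 -0.06 -0.006 0 1; 0.12 -0.09 -0.01 0 1; 0.16 -0.12 -0.014 0 1; 0.2 -0.15 -0.018 -7 1; 0.24 -0.18 -0.022 -14 1; 0.28 -0.21 -0.026 -21 1; 0.32 -0.24 -0.027 -28 1")

```text
time_s: 1.95
tool_pos: [0.4113, -0.3182, 0.2504]
tool_rot: [179.9, 0.0, 42.5]
force: [0.5, -0.7, 0.2]
grip_width: 0.0871
```

```bash
python3 - <<'E'
from h import *
rel((.54,-.15,.25),76)
E
```

```text
shift [ 0.2085 -0.0372  0.0003] turn -33.52 pos [ 0.4113 -0.3182  0.2504] rot [1.7989e+02 1.0000e-02 4.2480e+01] q7 -13.5 F [ 0.53 -0.72  0.21] w 0.0871 t 1.95
```

Emit:
drive_tool(moves="0.035 -0.006 0 -7 1; 0.07 -0.012 0 -14 1; 0.105 -0.018 0 -21 1; 0.14 -0.025 0 -28 1; 0.175 -0.031 0 -33.5 1; 0.208 -0.037 0 -33.5 1; 0.208 -0.037 0 -33.5 1; 0.208 -0.037 0 -33.5 1")

```text
time_s: 2.75
tool_pos: [0.5396, -0.1521, 0.2495]
tool_rot: [-180.0, 0.0, 75.8]
force: [-0.4, -0.6, 0.4]
grip_width: 0.0872
```

```bash
python3 - <<'E'
from h import *
rel((.461,.186,.21),76)
im,d,K,T,c=grab("wrist","w1.png"); P=cloud(d,K,T)
for n,z in [("bush_mouth",.06),("plunger_tip",.082)]:
    for q in pinpoint("wrist",n)[:2]: print(n,np.round(q["uv"],1),round(q["conf"],2),np.round(atz(q["uv"],K,T,z),4))
g=sel(P,d,.094,.106,(.62,-.235),.045)
if len(g)>50: print("gauge",hullc(g),len(g))
b=sel(P,d,.057,.063,(.549,-.136),.042); print("bush",cv2.minAreaRect(b[:,:2].astype(np.float32)),len(b),b.mean(0))
# bore: low depth points near centre
h=sel(P,d,-.02,.055,(.549,-.136),.018); print("bore",len(h), h.mean(0) if len(h) else "")
e=sel(P,d,.057,.063,(.549,-.136),.02); 
E
```

```text
shift [ 0.3085 -0.159   0.0394] turn -0.19 pos [ 0.5396 -0.1521  0.2495] rot [-1.7999e+02  2.0000e-02  7.5810e+01] q7 -5.0 F [-0.39 -0.6   0.37] w 0.0872 t 2.75
bush_mouth [259.9 155.6] 0.6 [ 0.5486 -0.1374  0.06  ]
plunger_tip [282.9 174. ] 0.52 [ 0.5708 -0.1622  0.082 ]
gauge (array([ 0.621 , -0.2285]), np.float64(0.0319)) 1520
bush ((0.5497710108757019, -0.13616539537906647), (0.05622041970491409, 0.05603327974677086), 37.57164764404297) 1816 [ 0.54998935 -0.13548188  0.0601542 ]
bore 133 [ 0.54910154 -0.14104902  0.02674134]
```

View pics/w1.png

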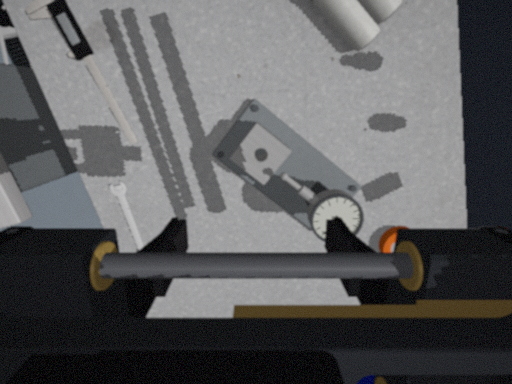

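Emit:
drive_tool(moves="0.04 -0.02 0.005 0 1; 0.08 -0.04 0.01 0 1; 0.12 -0.06 0.015 0 1; 0.16 -0.08 0.02 0 1; 0.2 -0.103 0.025 0 1; 0.24 -0.123 0.03 0 1; 0.275 -0.142 0.035 0 1; 0.3 -0.155 0.039 0 1")

```text
time_s: 3.7
tool_pos: [0.4624, 0.1779, 0.2106]
tool_rot: [179.9, 0.0, 75.7]
force: [0.7, 1.1, -0.2]
grip_width: 0.0871
```

```bash
python3 - <<'E'
from h import *
im,d,K,T,c=grab("wrist","w2.png"); P=cloud(d,K,T)
h=hullc(sel(P,d,.109,.119,(.461,.186),.03)); k=hullc(sel(P,d,.070,.079,(.461,.186),.06))
print("hub",h,"disc",k,np.degrees(np.arctan2(*(k[0]-h[0])[::-1])))
for n,z in [("hub",.094)]:
    for q in pinpoint("wrist",n)[:2]: print(n,np.round(q["uv"],1),round(q["conf"],2),np.round(atz(q["uv"],K,T,z),4))
rel((*h[0],.082),76)
E
```

```text
hub (array([0.4625, 0.1876]), np.float64(0.0166)) disc (array([0.4665, 0.1902]), np.float64(0.0379)) 33.02386755579681
hub [255.7 177.9] 0.86 [0.464  0.1838 0.094 ]
shift [ 0.0077 -0.0009  0.1285] turn 0.01 pos [0.4616 0.1798 0.2105] rot [-1.7998e+02 -4.0000e-02  7.6010e+01] q7 -39.3 F [-0.02 -0.22 -0.05] w 0.0873 t 3.8
```

View pics/w2.png

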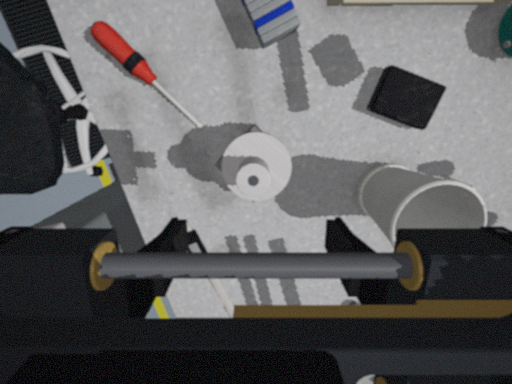

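Emit:
drive_tool(moves="0.007 -0.001 0.02 0 1; 0.007 -0.001 0.045 0 1; 0.007 -0.001 0.07 0 1; 0.007 -0.001 0.095 0 1; 0.007 -0.001 0.115 0 1; 0.007 -0.001 0.125 0 1; 0.007 -0.001 0.1285 0 1; 0.007 -0.001 0.1285 0 1")

```text
time_s: 4.6
tool_pos: [0.4645, 0.1827, 0.0822]
tool_rot: [180.0, 0.0, 75.6]
force: [-0.1, -0.7, -0.6]
grip_width: 0.0874
```

Emit:
drive_tool(moves="0 0 0 0 -1; 0 0 0 0 -1; 0 0 0 0 -1; 0 0 0 0 -1; 0 0 0 0 -1; 0 0 0 0 -1; 0 0 0 0 -1; 0 0 0 0 -1", grip_force=40)

```text
time_s: 5.4
tool_pos: [0.4621, 0.1838, 0.0818]
tool_rot: [-179.8, 0.1, 75.7]
force: [-5.5, -0.7, 4.5]
grip_width: 0.0333
```

Emit:
drive_tool(moves="0 0 -0.005 0 -1; 0 0 -0.015 0 -1; 0 0 -0.03 0 -1; 0 0 -0.045 0 -1; 0 0 -0.06 0 -1; 0 0 -0.075 0 -1; 0 0 -0.085 0 -1; 0 0 -0.085 0 -1")

```text
time_s: 6.2
tool_pos: [0.4652, 0.1838, 0.169]
tool_rot: [179.8, -0.1, 75.7]
force: [-0.3, -0.4, -5.9]
grip_width: 0.0329
```

```bash
python3 - <<'E'
from h import *
rel((.5495,-.1363,.17),166)
im,d,K,T,c=grab("top"); P=cloud(d,K,T)
h=hullc(sel(P,d,.19,.206,(.461,.186),.03)); k=hullc(sel(P,d,.150,.166,(.461,.186),.06))
print("hub",h,"disc",k)
for cam in("top","side"):
    im,d,K,T,c=grab(cam)
    for n,z in [("eccentric",.131),("shaft_end",.093)]:
        for q in pinpoint(cam,n)[:1]: print(cam,n,np.round(q["uv"],1),round(q["conf"],2),np.round(atz(q["uv"],K,T,z),4))
E
```

```text
shift [-0.2893  0.1608 -0.0008] turn -90.31 pos [0.4652 0.1838 0.169 ] rot [ 1.7981e+02 -7.0000e-02  7.5690e+01] q7 -42.2 F [-0.34 -0.39 -5.94] w 0.0329 t 6.2
hub (array([0.4762, 0.2079]), np.float64(0.0404)) disc (array([0.4642, 0.17  ]), np.float64(0.021))
top eccentric [194.7 220.1] 0.64 [0.4622 0.1809 0.131 ]
top shaft_end [187.8 215.9] 0.42 [0.4752 0.2046 0.093 ]
side eccentric [237.8 154.2] 0.63 [0.4492 0.193  0.131 ]
side shaft_end [245.9 167.9] 0.65 [0.4748 0.1698 0.093 ]
```

Emit:
drive_tool(moves="-0.02 0.011 0 -5 -1; -0.05 0.028 0 -13 -1; -0.085 0.047 0 -21 -1; -0.12 0.067 0 -29 -1; -0.155 0.086 0 -37 -1; -0.19 0.106 0 -45 -1; -0.225 0.125 0 -53 -1; -0.25 0.139 0 -61 -1")

```text
time_s: 7.35
tool_pos: [0.537, -0.0969, 0.1663]
tool_rot: [-179.9, 0.0, 136.9]
force: [-0.1, 0.1, -4.9]
grip_width: 0.0332
```

```bash
python3 - <<'E'
from h import *
rel((.5495,-.1363,.17),168)
E
```

```text
shift [-0.036  -0.0202 -0.0036] turn -31.14 pos [ 0.537  -0.0969  0.1663] rot [-179.93    0.    136.86] q7 48.1 F [-0.07  0.11 -4.92] w 0.0332 t 7.35
```

Emit:
drive_tool(moves="-0.007 -0.003 -0.001 -6 -1; -0.014 -0.008 -0.002 -14 -1; -0.021 -0.012 -0.003 -21 -1; -0.028 -0.016 -0.004 -28 -1; -0.035 -0.019 -0.004 -31 -1; -0.037 -0.0205 -0.004 -31 -1; -0.037 -0.0205 -0.004 -31 -1; -0.037 -0.0205 -0.004 -31 -1")

```text
time_s: 8.15
tool_pos: [0.5496, -0.1329, 0.1707]
tool_rot: [180.0, -0.0, 167.7]
force: [-0.1, 0.3, -5.2]
grip_width: 0.0331
```

```bash
python3 - <<'E'
from h import *
ps=[]
for cam in("top","side","side","side"):
    im,d,K,T,c=grab(cam); ps.append(get_obs()["tool_pos"])
    for n,z in [("bush_mouth",.06),("shaft_end",.096),("hub",.182),("eccentric",.134)]:
        for q in pinpoint(cam,n)[:1]: print(cam,n,np.round(q["uv"],1),round(q["conf"],2),np.round(atz(q["uv"],K,T,z),4))
a=cv2.resize(im[130:300,190:370],None,fx=3.5,fy=3.5,interpolation=cv2.INTER_CUBIC)
cv2.imwrite("pics/s1.png",a[:,:,::-1])
print(np.mean(ps,0),np.std(ps,0)); rel((.5495,-.1363,.17),168)
E
```

```text
top bush_mouth [326.7 186.5] 0.68 [ 0.5532 -0.1365  0.06  ]
top hub [332.3 178.1] 0.78 [ 0.5508 -0.1266  0.182 ]
top eccentric [331.1 187. ] 0.66 [ 0.5393 -0.1329  0.134 ]
side bush_mouth [269.7 233.8] 0.66 [ 0.5411 -0.123   0.06  ]
side shaft_end [273.2 226.4] 0.87 [ 0.5494 -0.1364  0.096 ]
side hub [272.6 198. ] 0.73 [ 0.547  -0.1306  0.182 ]
side eccentric [272.7 211.7] 0.6 [ 0.5482 -0.1235  0.134 ]
side bush_mouth [272.5 235.9] 0.79 [ 0.5483 -0.1318  0.06  ]
side shaft_end [272.7 226.1] 0.94 [ 0.5482 -0.1352  0.096 ]
side eccentric [271.6 208.2] 0.95 [ 0.546  -0.1081  0.134 ]
side bush_mouth [273.  234.2] 0.81 [ 0.5499 -0.1248  0.06  ]
side shaft_end [272.2 224.7] 0.89 [ 0.5471 -0.1293  0.096 ]
side hub [258.  165.6] 0.71 [0.5127 0.0308 0.182 ]
side eccentric [271.5 212.5] 0.97 [ 0.545  -0.1268  0.134 ]
[ 0.54980786 -0.13327346  0.17099557] [7.82778974e-05 2.86938504e-04 1.09676453e-04]
shift [-0.0002 -0.0028  0.001 ] turn -0.3 pos [ 0.5499 -0.1335  0.171 ] rot [-180.    -0.   167.7] q7 80.7 F [-0.47 -0.05 -5.98] w 0.0333 t 9.15
```

View pics/s1.png

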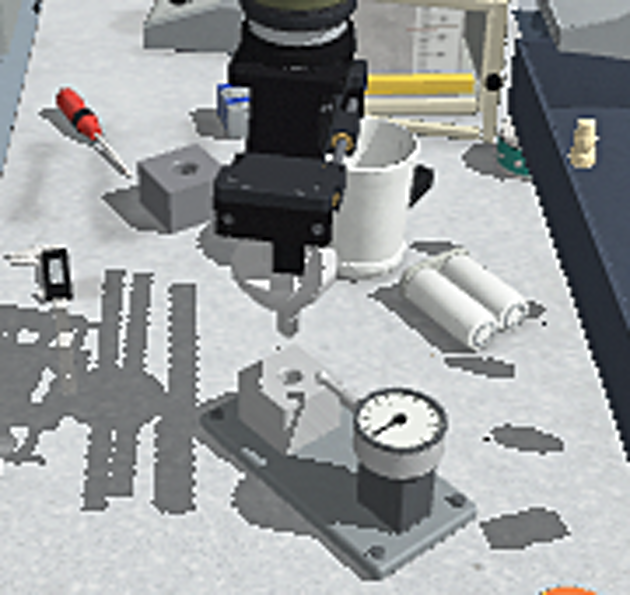

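Emit:
drive_tool(moves="-0.002 -0.0026 0.002 0 -1; -0.002 -0.0026 0.008 0 -1; -0.002 -0.0026 0.014 0 -1; -0.002 -0.0026 0.02 0 -1; -0.002 -0.0026 0.026 0 -1; -0.002 -0.0026 0.03 0 -1; -0.002 -0.0026 0.032 0 -1; -0.002 -0.0026 0.032 0 -1")

```text
time_s: 9.95
tool_pos: [0.5511, -0.1364, 0.1387]
tool_rot: [180.0, -0.0, 167.7]
force: [-0.4, 0.2, -4.9]
grip_width: 0.0333
```

```bash
python3 - <<'E'
from h import *
im,d,K,T,c=grab("side")
for uv in [(0,0)]:
    C=np.linalg.inv(T)
    for p in [(.5495,-.1363,.06),(.5495,-.1363,.064)]:
        q=C@np.r_[p,1]; print(K[0,2]-K[0,0]*q[0]/q[2], K[1,2]+K[1,1]*q[1]/q[2])
a=cv2.resize(im[195:265,235:315],None,fx=8,fy=8,interpolation=cv2.INTER_CUBIC)
cv2.imwrite("pics/s2.png",a[:,:,::-1])
rel((.5495,-.1363,.096),168)
E
```

```text
273.0392063105268 236.996134813609
273.05959217746886 235.83452899466786
shift [ 0.0018 -0.0002  0.043 ] turn -0.3 pos [ 0.5513 -0.1365  0.139 ] rot [-180.     0.   167.7] q7 79.9 F [-0.48 -0.39 -5.38] w 0.0332 t 10.0
```

View pics/s2.png

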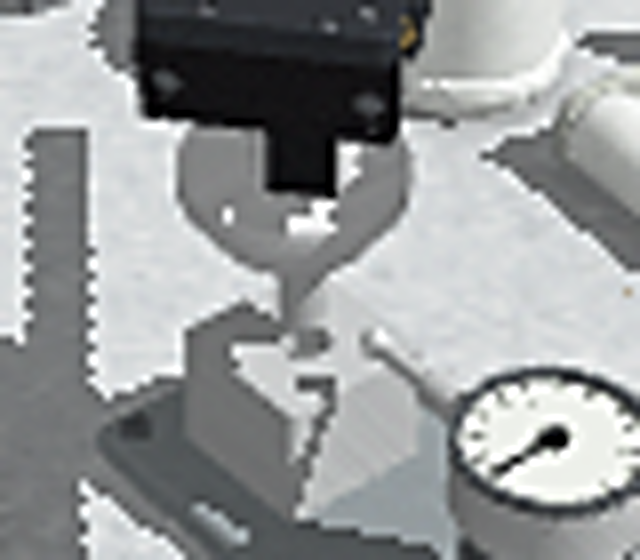

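Emit:
drive_tool(moves="0 0 0.002 0 -1; 0 0 0.004 0 -1; 0 0 0.006 0 -1; 0 0 0.008 0 -1; 0 0 0.01 0 -1; 0 0 0.012 0 -1; 0 0 0.012 0 -1; 0 0 0.012 0 -1")

```text
time_s: 10.8
tool_pos: [0.5513, -0.1367, 0.127]
tool_rot: [-180.0, 0.0, 167.7]
force: [-0.2, -1.5, -5.6]
grip_width: 0.0332
```

Emit:
drive_tool(moves="0 0 0.002 0 -1; 0 0 0.004 0 -1; 0 0 0.006 0 -1; 0 0 0.008 0 -1; 0 0 0.01 0 -1; 0 0 0.012 0 -1; 0 0 0.012 0 -1; 0 0 0.012 0 -1")

```text
time_s: 11.6
tool_pos: [0.5512, -0.1366, 0.1148]
tool_rot: [-180.0, -0.0, 167.7]
force: [0.6, -0.9, -6.9]
grip_width: 0.0326
```

Shaft is going in freely. Next: final approach, slower.

Emit:
drive_tool(moves="0 0 0.002 0 -1; 0 0 0.004 0 -1; 0 0 0.006 0 -1; 0 0 0.008 0 -1; 0 0 0.01 0 -1; 0 0 0.012 0 -1; 0 0 0.013 0 -1; 0 0 0.013 0 -1")

```text
time_s: 12.4
tool_pos: [0.5513, -0.1365, 0.1019]
tool_rot: [-180.0, 0.0, 167.7]
force: [0.6, -1.4, -5.6]
grip_width: 0.0329
```

Emit:
drive_tool(moves="0 0 0.001 0 -1; 0 0 0.002 0 -1; 0 0 0.003 0 -1; 0 0 0.004 0 -1; 0 0 0.005 0 -1; 0 0 0.005 0 -1; 0 0 0.005 0 -1; 0 0 0.005 0 -1")

```text
time_s: 13.2
tool_pos: [0.5512, -0.1365, 0.0968]
tool_rot: [-180.0, -0.0, 167.7]
force: [1.6, -2.7, -5.2]
grip_width: 0.0333
```

Emit:
drive_tool(moves="0 0 0.0005 0 -1; 0 0 0.0005 0 -1; 0 0 0.001 0 -1; 0 0 0.001 0 -1; 0 0 0.0013 0 -1; 0 0 0.0013 0 -1; 0 0 0.0013 0 -1; 0 0 0.0013 0 -1")

```text
time_s: 14.0
tool_pos: [0.5514, -0.1366, 0.096]
tool_rot: [-180.0, 0.0, 167.7]
force: [0.6, -2.0, -0.4]
grip_width: 0.0329
```

Emit:
drive_tool(moves="0 0 0.0002 0 -1; 0 0 0.0004 0 -1; 0 0 0.0004 0 -1; 0 0 0.0004 0 -1; 0 0 0.0004 0 -1; 0 0 0.0004 0 -1; 0 0 0.0004 0 -1; 0 0 0.0004 0 -1")

```text
time_s: 14.8
tool_pos: [0.5516, -0.1366, 0.0958]
tool_rot: [-180.0, 0.0, 167.7]
force: [-0.4, -2.1, 5.1]
grip_width: 0.0333
```

```bash
python3 - <<'E'
from h import *
im,d,K,T,c=grab("side"); im2=grab("top")[0]
a=cv2.resize(im[195:265,245:325],(640,560),interpolation=cv2.INTER_CUBIC)
cv2.imwrite("pics/s3.png",a[:,:,::-1])
rel((.5495,-.1363,.096),168)
E
```

```text
shift [ 0.0021 -0.0002 -0.0001] turn -0.3 pos [ 0.5516 -0.1365  0.0959] rot [-1.7998e+02  5.0000e-02  1.6770e+02] q7 78.2 F [-0.63 -2.06  6.01] w 0.0331 t 14.9
```

View pics/s3.png

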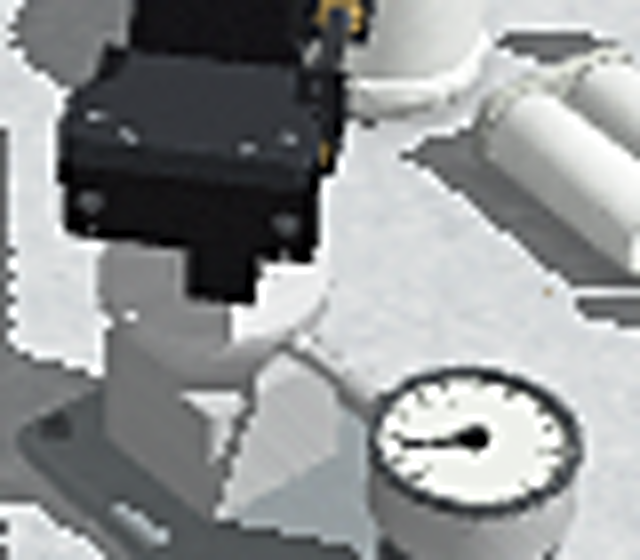

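Emit:
drive_tool(moves="0 0 -0.0003 0 -1; 0 -0.0002 -0.0003 6 -1; 0.0001 -0.0005 -0.0003 14 -1; 0.0001 -0.0007 -0.0003 22 -1; 0.0003 -0.001 -0.0003 30 -1; 0.0004 -0.0012 -0.0003 38 -1; 0.0006 -0.0014 -0.0003 46 -1; 0.0008 -0.0016 -0.0003 54 -1", grip_force=18)

```text
time_s: 15.7
tool_pos: [0.5496, -0.1388, 0.0958]
tool_rot: [-179.9, 0.0, 113.4]
force: [-1.8, -4.2, 5.8]
grip_width: 0.0335
```

Emit:
drive_tool(moves="0 -0.0003 0 8 -1; 0.0001 -0.0006 0 16 -1; 0.0002 -0.0008 0 24 -1; 0.0003 -0.0011 0 32 -1; 0.0005 -0.0013 0 40 -1; 0.0007 -0.0015 0 48 -1; 0.0009 -0.0017 0 56 -1; 0.001 -0.0018 0 60 -1")

```text
time_s: 16.5
tool_pos: [0.5467, -0.1382, 0.0959]
tool_rot: [-179.9, 0.1, 53.5]
force: [-5.0, -2.2, 8.2]
grip_width: 0.0335
```

Emit:
drive_tool(moves="-0.0003 -0.0005 0 8.2 -1; -0.0003 -0.0008 0 16.4 -1; -0.0002 -0.0011 0 24.6 -1; -0.0001 -0.0014 0 32.8 -1; 0.0001 -0.0016 0 41 -1; 0.0003 -0.0018 0 49.2 -1; 0.0005 -0.002 0 57.4 -1; 0.0007 -0.0021 0 65.6 -1")

```text
time_s: 17.3
tool_pos: [0.5458, -0.1351, 0.0959]
tool_rot: [-180.0, 0.1, -12.2]
force: [-3.9, -0.4, 7.4]
grip_width: 0.0333
```

```bash
python3 - <<'E'
from h import *
im,d,K,T,c=grab("side")
a=cv2.resize(im[205:265,255:325],(630,540),interpolation=cv2.INTER_CUBIC)
cv2.imwrite("pics/s4.png",a[:,:,::-1])
rel((.5495,-.1363,.096),-12.5)
E
```

```text
shift [ 0.0039  0.0004 -0.0002] turn -0.05 pos [ 0.5457 -0.1351  0.0958] rot [-1.7998e+02  1.5000e-01 -1.2550e+01] q7 -95.0 F [-4.81 -0.69  8.2 ] w 0.0333 t 17.35
```

View pics/s4.png

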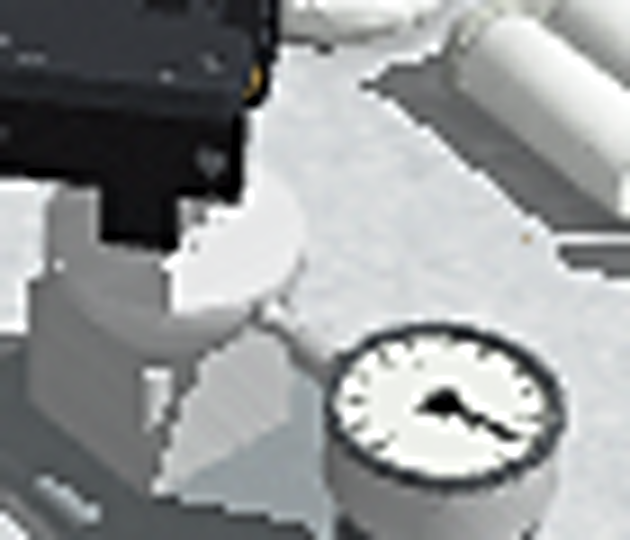

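Emit:
drive_tool(moves="-0.0003 0 -0.0002 0 -1; -0.0005 0 -0.0004 0 -1; -0.0005 0 -0.0004 0 -1; -0.0005 0 -0.0004 0 -1; -0.0005 0 -0.0004 0 -1; -0.0005 0 -0.0004 0 -1; -0.0005 0 -0.0004 0 -1; -0.0005 0 -0.0004 0 -1", grip_force=10)

```text
time_s: 18.15
tool_pos: [0.5458, -0.1352, 0.0958]
tool_rot: [-180.0, 0.1, -11.9]
force: [-3.7, 0.2, 5.3]
grip_width: 0.0336
```

Emit:
drive_tool(moves="0 0 0 0 -0.2; 0 0 0 0 -0.1; 0 0 0 0 0; 0 0 0 0 0.1; 0 0 0 0 0.2; 0 0 0 0 0.3; 0 0 0 0 0.4; 0 0 0 0 0.4")

```text
time_s: 18.95
tool_pos: [0.5463, -0.1358, 0.096]
tool_rot: [180.0, -0.0, -11.9]
force: [-1.1, -0.3, 0.1]
grip_width: 0.0597
```

```bash
python3 - <<'E'
from h import *
rel((.5495,-.1363,.096),-12.5)
ims=[]
im,d,K,T,c=grab("side"); C=np.linalg.inv(T)
def rect(K,T,im,c=(.6205,-.2288),z=.100,s=7,half=.036):
    n=400; C=np.linalg.inv(T); src=[];dst=[]
    for i,j in [(-1,-1),(-1,1),(1,1),(1,-1)]:
        q=C@np.r_[c[0]+i*half,c[1]+j*half,z,1]; src.append([K[0,2]-K[0,0]*q[0]/q[2],K[1,2]+K[1,1]*q[1]/q[2]]); dst.append([(i+1)*n/2,(1-j)*n/2])
    return cv2.warpPerspective(im,cv2.getPerspectiveTransform(np.float32(src),np.float32(dst)),(n,n),flags=cv2.INTER_CUBIC)
a=rect(K,T,im); im,d,K,T,c=grab("top"); b=rect(K,T,im)
cv2.imwrite("pics/r.png",np.hstack([a,b])[:,:,::-1])
E
```

```text
shift [ 0.0032 -0.0002  0.    ] turn 0.6 pos [ 0.5463 -0.1358  0.096 ] rot [180.   -0.  -11.9] q7 -94.4 F [-1.09 -0.27  0.12] w 0.0597 t 18.95
```

View pics/r.png

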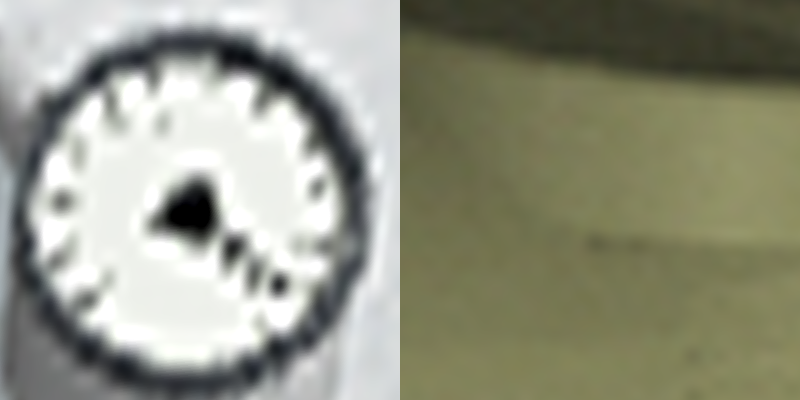

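Emit:
drive_tool(moves="0 0 -0.003 0 0.4; 0 0 -0.01 0 0.4; 0 0 -0.025 0 0.4; 0 0 -0.045 0 0.4; 0 0 -0.065 0 0.4; -0.03 0 -0.085 0 0.4; -0.07 0 -0.1 0 0.4; -0.11 0 -0.11 0 0.4")

```text
time_s: 19.85
tool_pos: [0.4385, -0.1127, 0.2085]
tool_rot: [180.0, -0.2, -11.9]
force: [0.2, 1.1, 0.2]
grip_width: 0.0607
```

Emit:
drive_tool(moves="-0.03 0.04 0 0 0.4; -0.03 0.08 0 0 0.4; -0.03 0.12 0 0 0.4; -0.03 0.16 0 0 0.4; -0.03 0.2 0 0 0.4; -0.03 0.2 0 0 0.4; -0.03 0.2 0 0 0.4; -0.03 0.2 0 0 0.4")

```text
time_s: 20.65
tool_pos: [0.3688, -0.3015, 0.2067]
tool_rot: [-180.0, -0.1, -11.8]
force: [0.5, 0.1, 0.7]
grip_width: 0.061
```

```bash
python3 - <<'E'
from h import *
def rect(K,T,im,c,z=.100,half=.036,n=400):
    C=np.linalg.inv(T); src=[];dst=[]
    for i,j in [(-1,-1),(-1,1),(1,1),(1,-1)]:
        q=C@np.r_[c[0]+i*half,c[1]+j*half,z,1]; src.append([K[0,2]-K[0,0]*q[0]/q[2],K[1,2]+K[1,1]*q[1]/q[2]]); dst.append([(i+1)*n/2,(1-j)*n/2])
    return cv2.warpPerspective(im,cv2.getPerspectiveTransform(np.float32(src),np.float32(dst)),(n,n),flags=cv2.INTER_CUBIC)
rel((.5495,-.1363,.096),-12.5)
im,d,K,T,c=grab("top"); P=cloud(d,K,T); im0=cv2.imread("pics/top.png")[:,:,::-1]
cc=(.6198,-.2292)
def ang(a):
    g=a.astype(int).sum(2)<330; y,x=np.mgrid[:400,:400]; y=y-200;x=x-200; r=np.hypot(x,y); m=g&(r>55)&(r<95)
    return m.sum(),np.degrees(np.arctan2(y[m].mean(),x[m].mean()))
A=rect(K,T,im0,cc);B=rect(K,T,im,cc); print(ang(A),ang(B))
cv2.imwrite("pics/r2.png",np.hstack([A,B])[:,:,::-1])
h=hullc(sel(P,d,.122,.134,(.549,-.136),.03)); k=hullc(sel(P,d,.084,.093,(.549,-.136),.046)); z=sel(P,d,.122,.134,(.549,-.136),.012)
print("hub",h,"disc",k,np.degrees(np.arctan2(*(k[0]-h[0])[::-1])),"hubtop z",z.mean(0))
E
```

```text
shift [ 0.143  -0.1987  0.1109] turn 0.69 pos [ 0.3688 -0.3015  0.2067] rot [-1.7999e+02 -5.0000e-02 -1.1810e+01] q7 -65.6 F [0.51 0.14 0.72] w 0.061 t 20.65
(np.int64(130), np.float64(144.07853645199282)) (np.int64(57), np.float64(43.85631603340024))
hub (array([ 0.5479, -0.1358]), np.float64(0.0163)) disc (array([ 0.5514, -0.14  ]), np.float64(0.0376)) -50.19442890773529 hubtop z [ 0.54882958 -0.13581381  0.12820535]
```

View pics/r2.png

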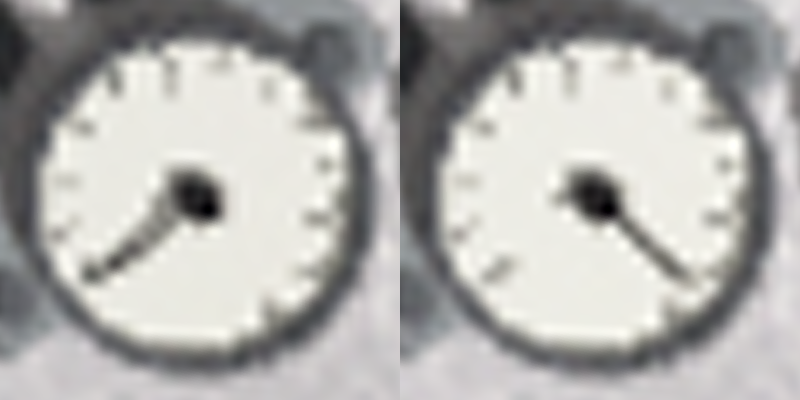

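```bash
python3 -c "
from cell import *
print(sign_off())"
```

```text
the job is handed in; nothing more can be done
None
```

I gripped the eccentric by its hub, carried it to the stand with its low side towards the plunger, and pressed it home with about 10 N. I then turned it 180° under light pressure to its high spot, let go and moved the arm away. I handed the job in at about 21 s; no verdict is given.

| Check | Result | Needed |
|---|---|---|
| Plunger at the low spot, just after seating (side camera, rough) | about 1.8 mm in | under 5 mm |
| Plunger at the high spot, after letting go (needle between lines 11 and 12) | about 11.2 mm in | over 10.4 mm |
| Disc's offset direction | about −50° | −52.4° (towards the gauge) |
| Hub top height | 128.2 mm | 128 mm when fully home |
| Largest load read on the stand | about 14 N, from wrist force readings at the end of each move | under 35 N |

- **Slight disagreement:** 11.2 mm is a little above the 11.0 mm expected once let go, which is within my reading error.
- **Position offset:** during the turn the tool's measured position ended 2–4 mm from my estimate of the bush axis. The side force stayed around 5 N, so I let it be.
- **Other things on the bench:** the arm met no unexpected resistance, but I did not measure the bystanders again afterwards.

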